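# Hold the green clip gaping over the card for the next ticket

## Task

I am about to slip an order ticket onto the stiff card that stands on the table. Draw the green spring clip up out of the wooden block, squeeze its wings so that its jaws gape, and lower it over the middle of the card's top edge, one jaw on each side, reaching about 2 cm down the faces without touching the card. Finish while holding it there, open, and leave the card, the other clips and the things round about where they stand.

Things in the scene. Friction and masses are not known exactly. Their poses are not given: they have to be found in the camera images.
- green_clip: green spring clip like a long clothes peg, 135 mm long, 24 mm wide, 0.06 kg, standing jaws down in a slot of the block (jaw ends 10 mm, wing ends 145 mm above the table). Origin: bottom of the shut jaws; z up along the clip to the wings, y along hinge pin and row of slots, x across both wings, the way to squeeze. The frame is that of the +x leg and turns with it, half the opening if squeezed evenly.
- green_clip_hinge (a point): middle of the green clip's steel hinge pin, 75 mm above the jaw ends. The wings above it are 5 mm thick; shut, they splay from 15 mm over their outer faces at the hinge to 37 mm at their ends, 60 mm up. Fully squeezed, the outer faces are parallel, 15 mm apart. Pinched at the wing ends, about 7 N begins to open the jaws, 12 N opens them fully; under 6 N the clip is carried shut.
- green_clip_spring (a joint): opening of the green clip in rad: 0 shut, 0.36 the stop, wings fully squeezed; the gap between the jaw ends is about 75 mm times this value, 27 mm at the stop. The spring always pulls it shut.
- green_clip_jaw_a (a point): inner face of the green clip's +x jaw at its end (2 mm above the jaw's bottom, middle of its width)
- green_clip_jaw_b (a point): inner face of the green clip's -x jaw at its end (2 mm above the jaw's bottom, middle of its width)
- card: stiff white card, 150 mm wide and 3 mm thick, standing upright in a dark wooden foot (52 mm deep, 128 mm wide, 22 mm high); it stands loose on the table, 0.8 kg together. Green band along the top of both faces. Origin: centre of the foot's underside; x is normal to the card's faces, y along its width, z up. Its top edge is 128 mm above the table.
- card_edge (a point): middle of the card's top edge, 128 mm above the card's origin; axes as the card's
- clip_block: wooden block, 66 mm deep (x) and 176 mm long (y) at its foot, 73 mm high, stuck fast to the table. Three slots along y, at -52, 0 and +52 mm, each 19 mm (x) by 28.5 mm (y), 62 mm deep, straight down; which clip is in which varies. The jaws have 1.5 to 4 mm of play on each side, so they gape only once out; squeezed open in the slot they bind on its walls. Origin: centre of its underside. Block and card may change sides.
- red_clip: red spring clip, the same shape and size as the green one, standing in another slot of the block; a bystander. Origin as on the green clip.
- yellow_clip: yellow spring clip, the same shape and size as the green one, standing in another slot of the block; a bystander. Origin as on the green clip.
- mug: white mug with diamonds, 78 mm across, 90 mm tall, at the right of the table; a bystander. Origin: underside.
- onion: red onion, 67 mm across, 71 mm tall, at the back; a bystander. Origin: underside.
- carton: small open kraft carton, 62 by 125 mm, 145 mm tall with its flaps, at the back; a bystander. Origin: underside.
Things that resemble listed ones, but are neither listed nor needed, are in the scene too. Leave any pink look-alike of the card alone.

How it is judged:
On the way:
1. the green clip is out of the block: its jaw ends are above the block's top (height (world z) of each of green_clip_jaw_a, green_clip_jaw_b above 0.085 m and contact force between the fingers and green_clip above 1 N), for 0.2 s.
At the end, for the whole second after the job is handed in: Fingers hold the green clip open (joint over 0.18 rad), at rest, clear of the card: jaw ends on opposite sides of the card, 1.5 mm or more off its faces, 8 to 50 mm below its top edge, within 25 mm of the middle of its width; card upright, moved under 20 mm (value of joint green_clip_spring above 0.18 rad and ((x of green_clip_jaw_a in the frame of card above 0.003 m and x of green_clip_jaw_b in the frame of card below -0.003 m) or (x of green_clip_jaw_b in the frame of card above 0.003 m and x of green_clip_jaw_a in the frame of card below -0.003 m)) and y of green_clip_jaw_a in the frame of card between -0.025 and 0.025 m and z of green_clip_jaw_a in the frame of card between 0.078 and 0.12 m and y of green_clip_jaw_b in the frame of card between -0.025 and 0.025 m and z of green_clip_jaw_b in the frame of card between 0.078 and 0.12 m and contact force between green_clip and card below 0.1 N and contact force between the fingers and green_clip above 2 N and linear speed of green_clip below 0.03 m/s and angle between card's own z axis and vertical below 0.06 rad and distance of card from where it was at the start of the episode below 0.02 m); the arm keeps its last pose, push and grip.
It fails at once if the card is shifted more than 20 mm (distance of card from where it was at the start of the episode above 0.02 m).
It fails at once if another clip is pulled up or shifted more than 25 mm (distance of any of red_clip, yellow_clip from where it was at the start of the episode above 0.025 m).
It fails at once if the mug, the onion or the carton is shifted more than 30 mm (distance of any of mug, onion, carton from where it was at the start of the episode above 0.03 m).
It fails at once if the card is pushed hard (over 10 N) with the clip or the hand (contact force between any of green_clip, the arm, the fingers and card above 10 N).
It also fails if it takes over 45 s, if anything falls off the work surface, if the arm or the gripper's body presses on something with over 40 N, if the wrist force passes 120 N, or if a joint passes its speed limit or range.

## Robot

A 6-joint arm with a two-finger parallel gripper is mounted at the origin on a cart in front of the work surface, level with it; the furniture and walls round the work are solid. World frame = base frame: x ahead of the robot, y to its left, z up, the work surface at z = 0. Lengths are in m, angles in rad, forces in N, time in s.
With the tool pointing down it reaches from about 0.3 to 0.875 m from the base axis. Payload 6.4 kg.
Tool frame: the origin (TCP) lies on the centre line of the jaws, within the pads' length; the fingertips stand 8 mm ahead of it and the grasp point (between the pads) lies 11 mm behind it (arm.tips_ahead is the distance from the TCP to the fingertips, in m); z points along the fingers, y is the line along which they close (so a half turn about z gives the same grasp; the last joint's range is limited). The gripper opens to 88 mm and grips with 3 to 60 N. Pads are 18 mm wide; open, the fingers measure 123 mm over their backs; the gripper's body (75 mm by 187 mm) begins 45 mm behind the grasp point.
Start: joints at [-1.552, 0.181, 1.607, -0, 1.354, -0.206], TCP at [0.128, -0.561, 0.247] pointing down, gripper open.
Joint ranges: [-2.99, 2.99], [-0.89, 2.07], [0.3, 2.58], [-1.14, 4.28], [0, 2.63], [-3.12, 3.12]. Speed limits (rad/s): [2.57, 2.57, 3.01, 3.14, 3.14, 3.14].

## Interface

Orientations are given as [roll, pitch, yaw] about the fixed x, y, z axes, in that order (R = Rz(yaw) Ry(pitch) Rx(roll)).
In Python, from plant import status, optics, workorder, arm gives the robot as it stands.
- The arm moves only by the tool carry_out, never from a script. Its argument "targets" is a list that holds one entry, the list of rows, each a list of 4 numbers: the shift along the tool's x, y, z in cm, then the turn about the tool's z in rad. A call has 1 to 5 rows; each row shifts and turns the commanded pose from where the row before left it, along the tool's axes as they then stand; what a row does not reach is not made up. A row lasts 1/12 s, in which the tool goes at most 41.7 mm and 7.16 degrees, less where a joint would pass 70% of its speed; a pose out of reach is approached as far as the arm can. A call with a gripper value outside its range is refused whole. "gripper" is the closure, from 0 (fully open) to 1 (shut), set as the call begins (left out, the last holds). The fingers move at their own pace and stop on an object; "grip_force" is the grip in N (left out, the last holds). Time passes only in rows, so rows that do not move let the fingers close. It gives the time, the measured TCP pose, the force, the opening and the grip force at its end, in the units of the state.
- status.read_state(): the state, without advancing time (a new reading comes with each control period).
- optics.camera(name): name is "side" or "top"; returns the picture (400x640x3 uint8, red, green, blue); there is no depth.
- optics.camera_params(name): a dict with "K" (3x3 intrinsics, pixels), "k1" (the pictures are not rectified: a ray, as slopes to the right and down, at radius r is drawn at 1 + k1 r^2 times it, then the intrinsics apply), "rvec" (rotation vector, rad) and "tvec" (3), from world to camera coordinates, as OpenCV has them. Camera axes: x right, y down, z forward; pixel columns grow to the right and rows downward; lengths in m; the calibration is good to about 2 mm. A picture is of the moment at which its call begins. camera_params takes no time and is no camera call.
- workorder.sign_off(): hands the job in; it is judged then, once.
The state is a dict: "clock": time; "q": joint angles; "joint_velocities": joint speeds; "joint_efforts": joint torques, N m; "ee_pos": TCP position; "tcp_rot": TCP orientation; "force": force on the tool from outside, world axes, zero at the start; "wrist_torque": the same for the moment, N m; "width": finger opening in m; "grip_force": force on a finger pad.
Only numpy, scipy, OpenCV 4.12 (cv2) and the standard library are available. Lean on these libraries where they do the work, as an engineer would, in place of code of your own. Each camera call takes 0.05 s, during which the arm holds its last target. There are 200 camera calls.

## Working session

There is one attempt and no reset: what is moved stays moved. The work goes in short steps, Python scripts to look and compute and a tool call to move; the robot and the scene stay as the last step left them, time stands still between calls to the robot, and variables do not carry over. Pictures are saved under pics/ and viewed, at most 10 in all, crops included, and the job is handed in when it is done.

Besides the shell and the picture viewer there is one more tool, called after "Request:" in YAML: its name, and indented under it one key for each argument. carry_out: Moves the arm, as the interface text tells. Its arguments: {"type":"object","properties":{"targets":{"type":"array"},"gripper":{"type":"number"},"grip_force":{"type":"number"}},"required":["targets"]}

```bash
ls; mkdir -p pics
python3 - <<'E'
from plant import status, optics, arm
import cv2,numpy as np
s=status.read_state();print(s)
for n in("side","top"):
    im=optics.camera(n);cv2.imwrite(f"pics/{n}0.png",im[:,:,::-1]);p=optics.camera_params(n);print(n,p)
    R=cv2.Rodrigues(np.array(p['rvec'],float))[0];print(-R.T@np.array(p['tvec']).ravel())
E
```

```text
pics
{'clock': 0.0, 'q': array([-1.55228863e+00,  1.81486335e-01,  1.60800236e+00, -1.98721265e-05,
        1.35378019e+00, -2.06309336e-01]), 'joint_velocities': array([-0.00051562,  0.00135214, -0.00171444, -0.00103802, -0.00137473,
        0.00111217]), 'joint_efforts': array([ 6.49417798e-04, -4.33869696e+01, -3.41846895e+01,  7.02512171e-02,
        3.86223255e-02, -1.00837303e-04]), 'ee_pos': array([ 0.12817983, -0.56000262,  0.24584361]), 'tcp_rot': array([-3.13994799e+00, -3.24386879e-04,  2.24821059e-01]), 'force': array([-0.17250367,  0.21056722, -0.55817347]), 'wrist_torque': array([ 0.01392668, -0.01090041,  0.00024031]), 'grip_force': 0.0, 'width': 0.08827665953280303}
side {'K': array([[428.68114069,   0.        , 323.72135183],
       [  0.        , 428.68114069, 200.0840258 ],
       [  0.        ,   0.        ,   1.        ]]), 'k1': -0.06500317143267673, 'rvec': array([ 0.32034725, -2.6582949 ,  1.36795329]), 'tvec': array([0.48903806, 0.10007224, 1.11341106])}
[0.24638994 0.94075619 0.73697126]
top {'K': array([[520.56717616,   0.        , 316.89333829],
       [  0.        , 520.56717616, 202.83470279],
       [  0.        ,   0.        ,   1.        ]]), 'k1': -0.05737273876955125, 'rvec': array([ 2.18720546, -2.14835649,  0.08318596]), 'tvec': array([0.04764945, 0.49390312, 1.26249004])}
[0.37617515 0.03691449 1.30277452]
```

View pics/side0.png

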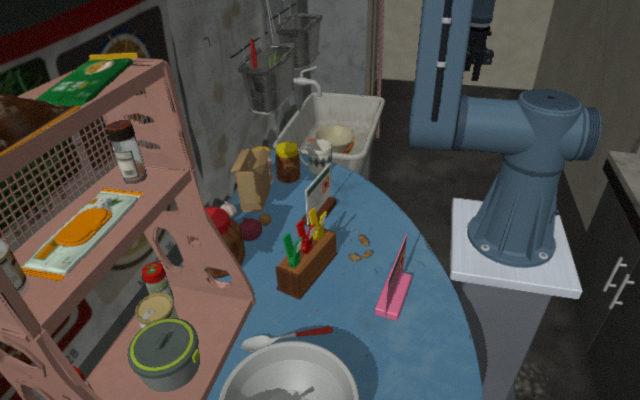

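View pics/top0.png

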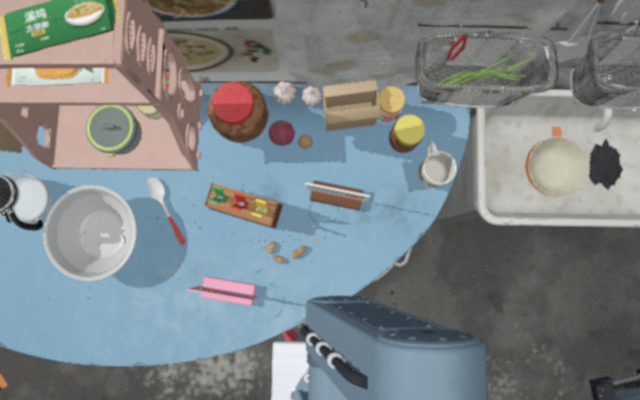

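The side view shows the green clip at (292,250) in the leftmost slot, with red at (304,235) and yellow at (317,225), and the white card at (318,190). The pink look-alike is at (400,275). The top view shows green at (219,194), red at (240,201), yellow at (261,208), the white card at (338,192) and the pink one at (228,290).
Other green things are the packet (60,25 top), the pot rim (110,128 top) and the greens in the sieve (500,70 top). I choose the clip in the block at top (219,194).

```bash
cat > h.py <<'E'
import cv2,numpy as np
from plant import optics,status
def cam(n):
    p=optics.camera_params(n);R=cv2.Rodrigues(np.array(p['rvec'],float))[0];t=np.array(p['tvec'],float).ravel()
    return p['K'],p['k1'],R,t
def ray(n,uv):
    K,k,R,t=cam(n);D=np.array([k,0,0,0,0.])
    q=cv2.undistortPoints(np.array(uv,float).reshape(-1,1,2),K,D).reshape(-1,2)
    d=(R.T@np.c_[q,np.ones(len(q))].T).T
    return -R.T@t,d
def onz(n,uv,z):
    c,d=ray(n,uv);return c+d*((z-c[2])/d[:,2])[:,None]
def tri(us,ut):
    a,d=ray("side",[us]);b,e=ray("top",[ut]);d=d[0]/np.linalg.norm(d);e=e[0]/np.linalg.norm(e)
    s=np.linalg.lstsq(np.c_[d,-e],b-a,rcond=None)[0];P,Q=a+s[0]*d,b+s[1]*e
    return (P+Q)/2,np.linalg.norm(P-Q)
def proj(n,P):
    K,k,R,t=cam(n);return cv2.projectPoints(np.array(P,float).reshape(-1,1,3),cv2.Rodrigues(R)[0],t,K,np.array([k,0,0,0,0.]))[0].reshape(-1,2)
def hsv(im): return cv2.cvtColor(im,cv2.COLOR_RGB2HSV)
E
python3 - <<'E'
from h import *
s=cv2.imread("pics/side0.png");t=cv2.imread("pics/top0.png")
a=cv2.resize(s[165:305,265:365],None,fx=4,fy=4,interpolation=cv2.INTER_CUBIC)
b=cv2.resize(t[170:240,200:300],None,fx=4,fy=4,interpolation=cv2.INTER_CUBIC)
c=cv2.resize(t[170:240,290:390],None,fx=4,fy=4,interpolation=cv2.INTER_CUBIC)
cv2.imwrite("pics/crop0.png",np.hstack([a,np.vstack([b,c])]))
for n,im,x0,x1,y0,y1 in(("side",s,265,345,190,300),("top",t,200,290,175,235)):
    H=cv2.cvtColor(im,cv2.COLOR_BGR2HSV)
    for nm,lo,hi in(("green",40,85),("yel",22,34),("red",-1,6)):
        m=((H[...,0]>=lo if lo>0 else (H[...,0]>=174)|(H[...,0]<=hi))&((H[...,0]<=hi)|(lo<0))&(H[...,1]>130)&(H[...,2]>60)).astype(np.uint8)
        k=np.zeros_like(m);k[y0:y1,x0:x1]=m[y0:y1,x0:x1]
        nn,l,st,ce=cv2.connectedComponentsWithStats(k)
        for i in range(1,nn):
            if st[i,4]>8:print(n,nm,st[i],ce[i].round(1), onz(n,ce[i],.145)[0].round(3))
# block top outline
H=cv2.cvtColor(t,cv2.COLOR_BGR2HSV);print(H[195:215:5,207:285:8].reshape(-1,3).tolist())
E
```

```text
side green [283 233  19  35 344] [291.1 250.2] [0.488 0.324 0.145]
side yel [308 208  19  33 293] [316.5 223.9] [0.46  0.228 0.145]
side red [296 219  18  35 296] [304.3 237.1] [0.473 0.277 0.145]
top green [216 189   6   6  23] [218.4 191.4] [0.504 0.276 0.145]
top yel [256 199  12  12  76] [261.4 204. ] [0.477 0.179 0.145]
top yel [252 210  15   6  41] [258.7 212.9] [0.457 0.184 0.145]
top red [230 193  18  17 144] [238.8 201.8] [0.481 0.23  0.145]
[[109, 43, 160], [36, 79, 145], [66, 115, 120], [14, 116, 176], [2, 171, 195], [14, 109, 173], [140, 11, 142], [102, 72, 181], [102, 72, 177], [102, 71, 177], [45, 75, 133], [68, 140, 129], [65, 121, 110], [14, 121, 145], [1, 173, 150], [13, 116, 160], [22, 130, 184], [22, 128, 178], [11, 57, 147], [102, 68, 173], [12, 97, 155], [14, 113, 172], [14, 111, 181], [8, 138, 177], [178, 95, 131], [7, 140, 131], [16, 122, 151], [25, 141, 172], [14, 119, 144], [9, 114, 78], [102, 78, 196], [130, 19, 123], [14, 115, 166], [13, 113, 173], [9, 141, 173], [14, 113, 167], [21, 132, 156], [23, 50, 163], [14, 116, 147], [8, 100, 64]]
```

View pics/crop0.png

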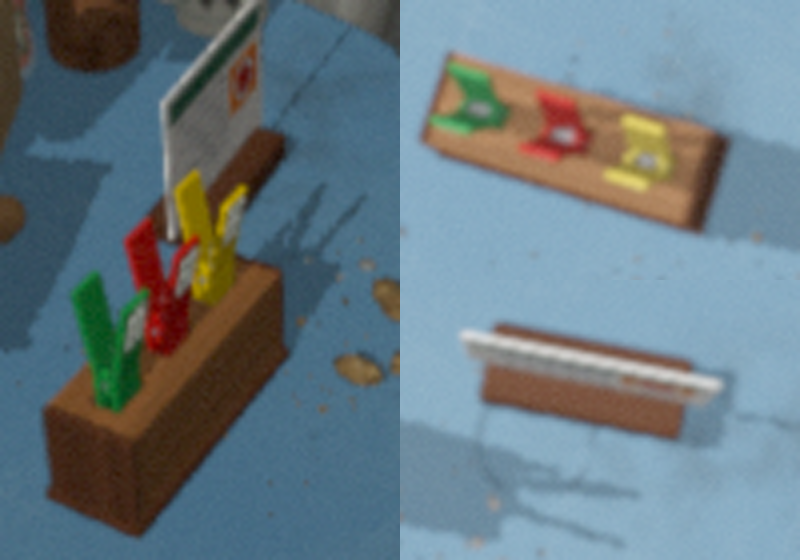

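The crop confirms the green clip in the block's left slot (wing ends at top pixels ≈(217,187) and (213,203)). The white card has a green band, with its top edge running from ≈(306,185) to (370,196) in the top view.

Run:
```python
from h import *
C=lambda u,v:(200+(u-400)/4-.4,170+v/4-.4)
D=lambda u,v:(290+(u-400)/4-.4,170+(v-280)/4-.4)
S=lambda u,v:(265+u/4-.4,165+v/4-.4)
for nm,a,b in(("g",(468,67),(451,132)),("r",(560,98),(542,156)),("y",(645,120),(627,181))):
    P=onz("top",[C(*a),C(*b)],.145);print(nm,P.round(4).tolist(),P.mean(0).round(4),np.linalg.norm(P[0]-P[1]))
for zz in(.145,): print("side green ends",onz("side",[S(88,277),S(136,294)],zz).round(4))
P=onz("top",[D(465,335),D(722,384)],.128);print("card top",P.round(4).tolist(),P.mean(0),np.linalg.norm(P[0]-P[1]))
Q=onz("side",[S(163,102),S(262,1)],.128);print("card side",Q.round(4).tolist(),Q.mean(0),np.linalg.norm(Q[0]-Q[1]))
print(tri(S(163,102),D(465,335)),tri(S(262,1),D(722,384)))
print("nadir",proj("top",[[.376,.037,0]]))
# white-mask card line at top view: fit brightest ridge
t=cv2.imread("pics/top0.png");H=cv2.cvtColor(t,cv2.COLOR_BGR2HSV).astype(int)
for u in range(304,374,6):
    c=np.arange(178,202);v=H[c,u];print(u,[(int(x[1]),int(x[2])) for x in v[ (np.abs(c-(185+ (u-306)*.19))<5)]])
```

```text
g [[0.5152, 0.2811, 0.145], [0.4783, 0.2893, 0.145]] [0.4967 0.2852 0.145 ] 0.037795677995736125
r [[0.4985, 0.2285, 0.145], [0.4657, 0.2375, 0.145]] [0.4821 0.233  0.145 ] 0.03404373843833688
y [[0.4869, 0.1803, 0.145], [0.4525, 0.1894, 0.145]] [0.4697 0.1848 0.145 ] 0.03558146900831489
side green ends [[0.5135 0.2756 0.145 ]
 [0.4841 0.2833 0.145 ]]
card top [[0.5274, 0.0808, 0.128], [0.5019, -0.0654, 0.128]] [0.51469141 0.0076924  0.128     ] 0.14848856705976976
card side [[0.5295, 0.081, 0.128], [0.4977, -0.0542, 0.128]] [0.51360877 0.01342603 0.128     ] 0.13886667320559118
(array([0.5284369 , 0.08106219, 0.12805966]), np.float64(0.0020268811692655806)) (array([ 0.50177059, -0.06627681,  0.12055576]), np.float64(0.001946741587394522))
nadir [[323.96461949 250.5196    ]]
304 [(73, 195), (70, 198), (66, 198), (52, 201), (55, 200), (63, 197), (66, 198), (68, 198), (74, 197), (74, 196)]
310 [(74, 196), (57, 200), (25, 211), (8, 213), (4, 188), (8, 151), (11, 144), (4, 143), (9, 147), (34, 159)]
316 [(106, 120), (81, 132), (20, 177), (5, 207), (4, 193), (7, 150), (10, 133), (4, 133),
[... 316 characters left out ...]
), (4, 135), (14, 132), (47, 130)]
340 [(102, 122), (57, 143), (19, 185), (9, 204), (4, 185), (7, 146), (8, 128), (2, 133), (8, 131), (37, 125)]
346 [(106, 118), (72, 134), (20, 177), (6, 206), (3, 192), (17, 149), (76, 131), (83, 138), (50, 143), (49, 135)]
352 [(96, 119), (89, 129), (24, 172), (7, 205), (3, 194), (10, 153), (63, 133), (73, 132), (40, 134), (37, 131)]
358 [(81, 116), (95, 126), (32, 161), (10, 199), (4, 194), (10, 160), (48, 137), (60, 136), (41, 137), (43, 135)]
364 [(70, 149), (38, 170), (13, 199), (4, 204), (4, 178), (13, 142), (16, 141), (9, 147), (5, 148), (41, 151)]
370 [(81, 154), (60, 161), (41, 170), (34, 173), (47, 159), (67, 149), (84, 148), (78, 154), (83, 154)]
```

Estimates: the clip is at (0.497, 0.285) with yaw ≈ -0.26, and the card middle at (0.515, 0.008) with yaw ≈ -0.18. Sizes check out: wings 37 mm apart, slots 51 mm apart, card 149 mm wide. I turn the tool first, then travel.

Request:
carry_out:
  targets:
    - [[0, 0, 0, -0.12], [0, 0, 0, -0.12], [0, 0, 0, -0.12], [0, 0, 0, -0.12], [0, 0, 0, -0.12]]
  gripper: 0
  grip_force: 5

```text
clock: 0.52
ee_pos: [0.1282, -0.5602, 0.2462]
tcp_rot: [-3.141, -0.001, 0.831]
force: [0.5, -0.6, -0.5]
width: 0.0879
grip_force: 0.0
```

Request:
carry_out:
  targets:
    - [[0, 0, 0, -0.12], [0, 0, 0, -0.12], [0, 0, 0, -0.12], [0, 0, 0, -0.12], [0, 0, 0, 0]]

```text
clock: 0.93
ee_pos: [0.1282, -0.5602, 0.2462]
tcp_rot: [-3.141, -0.001, 1.309]
force: [-0.4, -0.1, 1.0]
width: 0.0882
grip_force: 0.0
```

Request:
carry_out:
  targets:
    - [[3.8, 0.6, 0, 0], [3.8, 0.6, 0, 0], [3.8, 0.6, 0, 0], [3.8, 0.6, 0, 0], [3.8, 0.6, 0, 0]]

```text
clock: 1.35
ee_pos: [0.2074, -0.3832, 0.2462]
tcp_rot: [-3.141, -0.001, 1.3]
force: [0.2, 0.1, 0.7]
width: 0.0879
grip_force: 0.0
```

Request:
carry_out:
  targets:
    - [[3.8, 0.6, 0, 0], [3.8, 0.6, 0, 0], [3.8, 0.6, 0, 0], [3.8, 0.6, 0, 0], [3.8, 0.6, 0, 0]]

```text
clock: 1.77
ee_pos: [0.2861, -0.2079, 0.2467]
tcp_rot: [3.141, 0.0, 1.3]
force: [1.0, -0.9, 0.1]
width: 0.0882
grip_force: 0.0
```

Request:
carry_out:
  targets:
    - [[3.8, 0.6, 0, 0], [3.8, 0.6, 0, 0], [3.8, 0.6, 0, 0], [3.8, 0.6, 0, 0], [3.8, 0.6, 0, 0]]

```text
clock: 2.18
ee_pos: [0.3651, -0.0323, 0.2469]
tcp_rot: [3.141, 0.0, 1.3]
force: [0.7, -0.1, 0.7]
width: 0.0881
grip_force: 0.0
```

Request:
carry_out:
  targets:
    - [[3.8, 0.6, 0, 0], [3.8, 0.6, 0, 0], [3.8, 0.6, 0, 0], [3.8, 0.6, 0, 0], [0, 0, 0, 0]]

```text
clock: 2.6
ee_pos: [0.429, 0.1114, 0.2466]
tcp_rot: [-3.142, -0.002, 1.306]
force: [0.0, -0.3, -0.5]
width: 0.0883
grip_force: 0.0
```

Request:
carry_out:
  targets:
    - [[3.7, 0.4, 0, 0], [3.7, 0.4, 0, 0], [3.7, 0.4, 0, 0], [3.7, 0.4, 0, 0], [3.7, 0.4, 0, 0]]

```text
clock: 3.02
ee_pos: [0.4962, 0.2806, 0.2464]
tcp_rot: [-3.141, 0.0, 1.301]
force: [0.6, -0.4, -0.1]
width: 0.0878
grip_force: 0.0
```

Request:
carry_out:
  targets:
    - [[0, 0, 2.5, 0], [0, 0, 2.5, 0], [0, 0, 0, 0], [0, 0, 0, 0]]

```text
clock: 3.35
ee_pos: [0.4947, 0.2786, 0.1953]
tcp_rot: [-3.138, 0.002, 1.302]
force: [-0.5, -0.0, 0.2]
width: 0.0881
grip_force: 0.0
```

Run:
```python
from h import *
s=status.read_state();print(s['ee_pos'],s['tcp_rot'])
a=optics.camera("side")[:,:,::-1];b=optics.camera("top")[:,:,::-1]
cv2.imwrite("pics/s1.png",a);cv2.imwrite("pics/t1.png",b)
A=cv2.resize(a[150:300,250:350],None,fx=4,fy=4,interpolation=cv2.INTER_CUBIC)
B=cv2.resize(b[120:270,160:260],None,fx=4,fy=4,interpolation=cv2.INTER_CUBIC)
cv2.imwrite("pics/c1.png",np.hstack([A,B]))
```

```text
[0.49467354 0.27858091 0.19526513] [-3.13800071e+00  2.45640555e-03  1.30242304e+00]
```

View pics/c1.png

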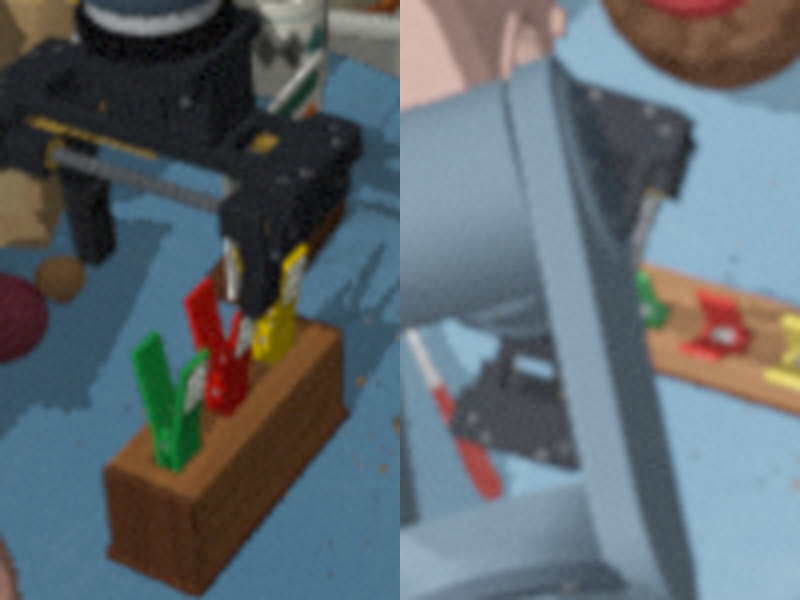

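The picture shows the gripper above the block with its fingers lined up across the clips, the green wing ends at side crop (147,340) and (198,355). I check the along-row position by projection and triangulation.

Run:
```python
from h import *
S=lambda u,v:(250+u/4-.4,150+v/4-.4)
C=lambda u,v:(200+(u-400)/4-.4,170+v/4-.4)
print(tri(S(147,340),C(468,67)),tri(S(198,355),C(451,132)))
print("proj est", (proj("side",[[.5152,.2811,.145],[.4783,.2893,.145]])-[249.6,149.6])*4)
# finger tips expected now
e=np.array([.4947,.2786,.187]);y=np.array([np.sin(1.302),-np.cos(1.302),0])
print("tips",(proj("side",[e+y*.047,e-y*.047])-[249.6,149.6])*4)
```

```text
(array([0.51371806, 0.28031674, 0.14688583]), np.float64(0.002520415460469019)) (array([0.47941988, 0.28873565, 0.14952816]), np.float64(0.0031216484743864393))
proj est [[141.83922412 342.94418032]
 [203.13701577 362.82182131]]
tips [[100.72380272 257.96832553]
 [251.9344876  310.71238081]]
```

Request:
carry_out:
  targets:
    - [[0.6, 0, 0, 0], [0, 0, 2.4, 0], [0, 0, 2.4, 0], [0, 0, 2.2, 0], [0, 0, 0, 0]]

```text
clock: 3.87
ee_pos: [0.4956, 0.2844, 0.1239]
tcp_rot: [-3.137, 0.003, 1.304]
force: [-0.7, -0.3, -0.7]
width: 0.0879
grip_force: 0.0
```

Request:
carry_out:
  targets:
    - [[0, 0, 0, 0], [0, 0, 0, 0], [0, 0, 0, 0], [0, 0, 0, 0], [0, 0, 0, 0]]
  gripper: 1
  grip_force: 5

```text
clock: 4.28
ee_pos: [0.4983, 0.2854, 0.1281]
tcp_rot: [3.14, -0.001, 1.305]
force: [-1.2, -0.9, 0.5]
width: 0.0567
grip_force: 0.0
```

Request:
carry_out:
  targets:
    - [[0, 0, 0, 0], [0, 0, 0, 0], [0, 0, 0, 0], [0, 0, 0, 0], [0, 0, 0, 0]]

```text
clock: 4.7
ee_pos: [0.4975, 0.2851, 0.1268]
tcp_rot: [3.142, -0.0, 1.305]
force: [0.5, -0.2, 1.7]
width: 0.0341
grip_force: 4.8
```

Request:
carry_out:
  targets:
    - [[0, 0, 0, 0], [0, 0, -0.8, 0], [0, 0, -1.2, 0], [0, 0, -1.5, 0], [0, 0, -1.5, 0]]

```text
clock: 5.12
ee_pos: [0.4974, 0.2851, 0.1781]
tcp_rot: [-3.142, 0.0, 1.305]
force: [0.6, 0.3, -1.0]
width: 0.034
grip_force: 5.0
```

Request:
carry_out:
  targets:
    - [[0, 0, -2, 0], [0, 0, -2, 0], [0, 0, -2, 0], [0, 0, -2, 0], [0, 0, -2, 0]]

```text
clock: 5.53
ee_pos: [0.4974, 0.2851, 0.279]
tcp_rot: [3.141, -0.001, 1.305]
force: [1.0, 0.3, -0.8]
width: 0.0342
grip_force: 5.0
```

Request:
carry_out:
  targets:
    - [[0, 0, -1, 0], [0, 0, 0, 0], [0, 0, 0, 0], [0, 0, 0, 0]]

```text
clock: 5.87
ee_pos: [0.4968, 0.2849, 0.2855]
tcp_rot: [-3.14, 0.001, 1.305]
force: [-0.2, -0.1, -0.9]
width: 0.0343
grip_force: 5.0
```

Run:
```python
from h import *
s=status.read_state();print(s['ee_pos'],s['tcp_rot'],s['force'],s['width'],s['grip_force'])
a=optics.camera("side")[:,:,::-1]
cv2.imwrite("pics/s2.png",a)
A=cv2.resize(a[120:320,220:370],None,fx=3,fy=3,interpolation=cv2.INTER_CUBIC)
cv2.imwrite("pics/c2.png",A)
```

```text
[0.49682478 0.28489538 0.28547464] [-3.13991271e+00  1.11598560e-03  1.30475466e+00] [-0.1703382  -0.10571332 -0.86311147] 0.03434235532408913 4.973407698998926
```

View pics/c2.png

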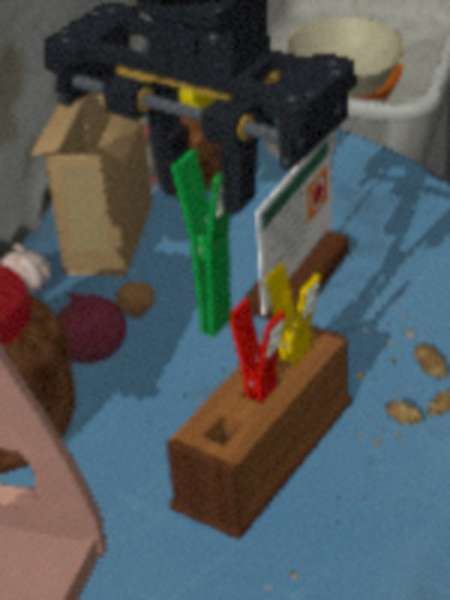

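The clip is out and held shut, with its jaw ends at crop (213,330). Now I squeeze it open and travel towards the card.

Request:
carry_out:
  targets:
    - [[0, 0, 0, 0], [0, 0, 0, 0], [0, 0, 0, 0], [0, 0, 0, 0], [0, 0, 0, 0]]
  grip_force: 18

```text
clock: 6.33
ee_pos: [0.4974, 0.2851, 0.2865]
tcp_rot: [-3.141, 0.0, 1.305]
force: [0.3, -0.6, -0.1]
width: 0.0151
grip_force: 18.0
```

Run:
```python
from h import *
s=status.read_state();print(s['ee_pos'],s['tcp_rot'],s['width'],s['grip_force'])
P=onz("top",[(316,185.2),(364,194.8),(338,189.6)],.128);d=P[0]-P[1];yaw=np.arctan2(-d[0],d[1]);print(P,yaw)
```

```text
[0.49743375 0.28508719 0.2864738 ] [-3.14125872e+00  2.54158011e-04  1.30478830e+00] 0.01511125012038284 17.999479584395885
[[ 0.52359698  0.05766181  0.128     ]
 [ 0.50351953 -0.05160159  0.128     ]
 [ 0.51437827  0.00751999  0.128     ]] -0.18172552463919936
```

Request:
carry_out:
  targets:
    - [[0, 0, -1.5, -0.084], [0, 0, -1.5, 0], [0, 0, 0, 0]]

```text
clock: 6.58
ee_pos: [0.4988, 0.2856, 0.3199]
tcp_rot: [3.137, -0.002, 1.389]
force: [0.3, -0.1, -0.1]
width: 0.015
grip_force: 18.0
```

Request:
carry_out:
  targets:
    - [[-2.7, 0.67, 0, 0], [-2.7, 0.67, 0, 0], [-2.7, 0.67, 0, 0], [-2.7, 0.67, 0, 0], [-2.7, 0.67, 0, 0]]

```text
clock: 7.0
ee_pos: [0.5057, 0.1452, 0.316]
tcp_rot: [-3.141, 0.0, 1.389]
force: [0.2, -0.1, -0.3]
width: 0.0149
grip_force: 18.0
```

Request:
carry_out:
  targets:
    - [[-2.7, 0.67, 0, 0], [-2.7, 0.67, 0, 0], [-2.7, 0.67, 0, 0], [-2.7, 0.67, 0, 0], [-2.7, 0.67, 0, 0]]

```text
clock: 7.42
ee_pos: [0.5142, 0.0061, 0.3161]
tcp_rot: [-3.141, -0.0, 1.388]
force: [-0.2, 0.3, -1.2]
width: 0.0149
grip_force: 18.0
```

Request:
carry_out:
  targets:
    - [[0, 0, 1, 0], [0, 0, 1, 0], [0, 0, 1, 0], [0, 0, 0, 0], [0, 0, 0, 0]]

```text
clock: 7.83
ee_pos: [0.5138, 0.0087, 0.2854]
tcp_rot: [-3.139, -0.0, 1.39]
force: [1.4, 0.0, -0.0]
width: 0.0151
grip_force: 18.0
```

Run:
```python
from h import *
s=status.read_state();print(s['ee_pos'],s['tcp_rot'],s['width'],s['grip_force'])
a=optics.camera("side")[:,:,::-1];b=optics.camera("top")[:,:,::-1]
cv2.imwrite("pics/s3.png",a);cv2.imwrite("pics/t3.png",b)
A=cv2.resize(a[100:250,270:370],None,fx=4,fy=4,interpolation=cv2.INTER_CUBIC)
B=cv2.resize(b[120:270,290:390],None,fx=4,fy=4,interpolation=cv2.INTER_CUBIC)
cv2.imwrite("pics/c3.png",np.hstack([A,B]))
```

```text
[0.51375943 0.00867541 0.28537654] [-3.13902987e+00 -2.94419944e-04  1.39023505e+00] 0.015116582523486986 17.999837382740225
```

View pics/c3.png

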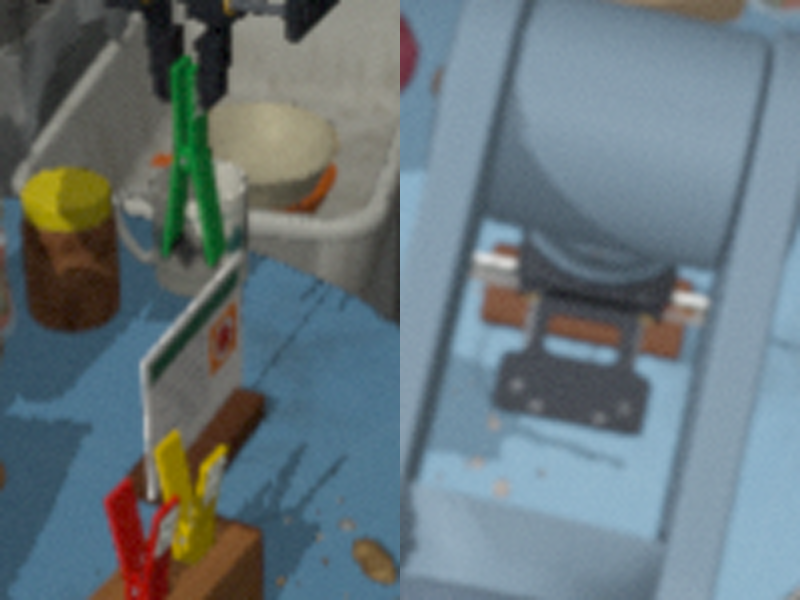

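The clip is open above the card, with jaw ends at side crop ≈(170,255) and (213,262). The card's top edge runs from (148,355) to (240,258). I check the jaw ends against the expected projection.

```bash
cat > j.py <<'E'
from h import *
import sys
s=status.read_state();e=s['ee_pos'];w=s['tcp_rot'][2];y=np.array([np.sin(w),-np.cos(w),0]);x=np.array([np.cos(w),np.sin(w),0])
im=optics.camera("side");H=hsv(im)
m=((H[...,0]>=45)&(H[...,0]<=85)&(H[...,1]>130)&(H[...,2]>50))
z=e[2]-.117
print(e,s['tcp_rot'],"jaw z",z)
J=e*[1,1,0]+[0,0,z]
for sg in(1,-1):
    O=[J+y*sg*a+x*b for a in(.0135,.0185) for b in(-.012,.012)]
    print(sg,"expected bottom corners (inner-,inner+,outer-,outer+)",proj("side",O).round(1).tolist())
c=proj("side",[J])[0];v0=int(c[1])
for v in range(v0-14,v0+8,2):
    r=np.where(m[v,int(c[0])-25:int(c[0])+25])[0]+int(c[0])-25;print(v,r.tolist())
E
python3 j.py
```

```text
[0.5145599  0.00836918 0.28681114] [ 3.14153045e+00 -8.74563833e-05  1.39023716e+00] jaw z 0.16981114427092542
1 expected bottom corners (inner-,inner+,outer-,outer+) [[315.3, 159.2], [311.3, 163.5], [313.6, 158.8], [309.6, 163.1]]
-1 expected bottom corners (inner-,inner+,outer-,outer+) [[324.6, 161.2], [320.7, 165.5], [326.3, 161.6], [322.4, 165.9]]
148 [312, 313, 314, 315, 319, 320, 321, 322]
150 [312, 313, 314, 320, 321, 322, 323]
152 [312, 313, 314, 320, 321, 322, 323]
154 [311, 312, 313, 314, 320, 321, 322, 323, 324]
156 [311, 312, 313, 314, 321, 322, 323, 324]
158 [310, 311, 312, 313, 321, 322, 323, 324]
160 [310, 311, 312, 321, 322, 323, 324, 325]
162 [310, 311, 321, 322, 323, 324]
164 [321, 322, 323]
166 []
168 []
```

Request:
carry_out:
  targets:
    - [[0, 0, 1, 0], [0, 0, 1, 0], [0, 0, 1, 0], [0, 0, 0.8, 0], [0, 0, 0, 0]]

```text
clock: 8.4
ee_pos: [0.5131, 0.0077, 0.2459]
tcp_rot: [-3.137, -0.0, 1.389]
force: [0.3, 0.7, -0.3]
width: 0.0148
grip_force: 18.0
```

Request:
carry_out:
  targets:
    - [[0, 0, 0.8, 0], [0, 0, 0.8, 0], [0, 0, 0.7, 0], [0, 0, 0, 0], [0, 0, 0, 0]]

```text
clock: 8.82
ee_pos: [0.5142, 0.0075, 0.2251]
tcp_rot: [-3.14, -0.0, 1.389]
force: [-1.3, -0.3, -0.9]
width: 0.0149
grip_force: 18.0
```

```bash
python3 - <<'E'
from h import *
s=status.read_state();print(s['ee_pos'],s['tcp_rot'],s['width'],s['grip_force'],s['force'])
a=optics.camera("side")[:,:,::-1];cv2.imwrite("pics/s4.png",a)
cv2.imwrite("pics/c4.png",cv2.resize(a[100:240,280:360],None,fx=4,fy=4,interpolation=cv2.INTER_CUBIC))
E
python3 j.py
```

```text
[0.51420544 0.00751868 0.22514763] [-3.14046533e+00 -7.52079970e-05  1.38876631e+00] 0.014855848768998581 17.999818388125277 [-1.32999965 -0.31496763 -0.87517135]
[0.51455082 0.00744183 0.22568087] [-3.14146687e+00 -2.27215086e-05  1.38879322e+00] jaw z 0.10868086835642217
1 expected bottom corners (inner-,inner+,outer-,outer+) [[316.1, 178.5], [312.3, 183.0], [314.5, 178.1], [310.6, 182.6]]
-1 expected bottom corners (inner-,inner+,outer-,outer+) [[325.1, 180.6], [321.4, 185.1], [326.8, 181.0], [323.1, 185.5]]
167 [313, 314, 315, 316, 319, 320, 321, 322, 323]
169 [313, 314, 315, 316, 320, 321, 322, 323, 324]
171 [313, 314, 315, 316, 320, 321, 322, 323, 324, 325]
173 [312, 313, 314, 315, 321, 322, 323, 324, 325]
175 [312, 313, 314, 315, 321, 322, 323, 324, 325]
177 [312, 313, 314, 321, 322, 323, 324, 325]
179 [311, 312, 320, 321, 322, 323, 324, 325]
181 [311, 321, 322, 323, 324, 325]
183 [322, 323, 324]
185 []
187 []
```

View pics/c4.png

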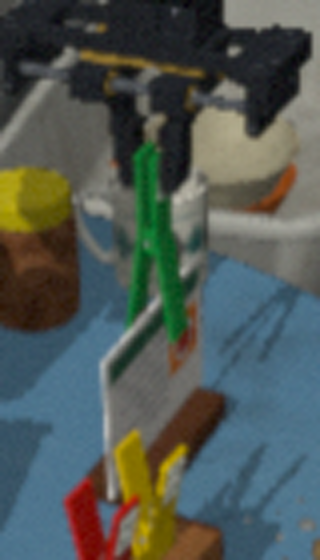

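The clip straddles the card's top edge near its middle: one jaw shows in front at (178,335) and the other is behind the card at (133,320). The card is upright and no contact force shows. One settle call, then I hand in.

Request:
carry_out:
  targets:
    - [[0, 0, 0, 0], [0, 0, 0, 0], [0, 0, 0, 0], [0, 0, 0, 0], [0, 0, 0, 0]]

```text
clock: 9.33
ee_pos: [0.5145, 0.0075, 0.2258]
tcp_rot: [3.141, 0.0, 1.389]
force: [0.8, 0.2, -1.4]
width: 0.015
grip_force: 18.0
```

```bash
python3 -c "
from plant import workorder;print(workorder.sign_off())"
```

```text
the job is handed in; nothing more can be done
None
```

The job is handed in: the gripper holds the green clip fully open over the middle of the card's top edge, one jaw on each side, reaching about 2 cm down with no sign of contact; the sign-off returned no verdict.

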